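Hang the tube-clip plate on the tilted mixer and shut its retainer

ROBOT

A 6-joint arm with a two-finger parallel gripper is mounted at the origin on the work surface. World frame = base frame: x ahead of the robot, y to its left, z up, the work surface at z = 0. Lengths are in m, angles in rad, forces in N, time in s.
With the tool pointing down it reaches from about 0.275 to 0.875 m from the base axis. Payload 12.5 kg.
Tool frame: the origin (TCP) lies at the very end of the fingers, on their centre line; the grasp point (between the pads) lies 19 mm behind it; z points along the fingers, y is the line along which they close (so a half turn about z gives the same grasp; the last joint's range is limited). The gripper opens to 85 mm and grips with 20 to 120 N. Pads are 22 mm wide; open, the fingers measure 114 mm over their backs; the gripper's body (76 mm by 85 mm) begins 54 mm behind the grasp point. The pads swing forward as they close: fully open they stand 13 mm farther back than shut.
Start: joints at [1.077, 0.351, 1.652, -0, 1.139, -0.085], TCP at [0.219, 0.505, 0.231] pointing down, gripper open.
Joint ranges: [-2.75, 2.75], [-0.79, 2.1], [0.01, 2.65], [-1.57, 4.71], [0.07, 3.14], [-2.87, 2.87]. Speed limits (rad/s): [2.22, 2.22, 2.79, 3.14, 3.14, 3.14].

INTERFACE

Orientations are given as a 3x3 rotation matrix whose columns are the frame's x, y, z axes.
In Python, from bench import manip gives the robot as it stands. Calls block until the motion is done:
- manip.move_ptp(position, orientation): joint-space move of the TCP to a pose.
- manip.move_l(position, attitude=None, max_speed=0.15): straight line of the TCP; attitude=None keeps the orientation; max_speed is the mean speed in m/s.
- manip.move_j(angles): joint-space move.
- manip.set_gripper(opening, effort=None): opening from 0.0 (shut) to 1.0 (fully open); effort is the grip in N (None keeps the last); returns when the fingers have stopped.
- manip.dwell(seconds).
- manip.inverse_kinematics(position, orientation): joint angles nearest the present ones, or None.
- manip.grab_frame(name): name is "scene" or "top"; returns (picture, depth): 420x560x3 uint8, red, green, blue; 420x560 float32, m along the optical axis (not along the pixel's ray), 0 where there is no reading.
- manip.get_calibration(name): a dict with "camera_matrix" (3x3 intrinsics, pixels), "R" (3x3) and "t" (3): a world point X has camera coordinates R X + t. Camera axes: x right, y down, z forward; pixel columns grow to the right and rows downward; lengths in m; the calibration is good to about 2 mm. A picture is of the moment at which its call begins. get_calibration takes no time and is no camera call.
A pose or a line that the arm cannot do raises manip.Unreachable and nothing moves.
- manip.sign_off(): hands the job in; it is judged then, once.
Trained networks look in the newest picture that a camera, given by its name, has taken for a name from the list of things; names that differ only in an ending like _2 or _b are one class to them, and where a whole thing is asked for, a point or a joint stands for the part that bears it (a point fixed in the world has none). Each returns a list of dicts, best first, with "confidence" (0 to 1); they miss things now and then, are a little off and sometimes report something else, mostly with a low value. They report only what shows in the picture. A call takes as long as a camera call. They do not tell look-alikes from the thing itself.
- manip.look_for(camera, name): "at" ([x, y, z] in m, in world coordinates, good to about 4 mm: the middle of the surface that is visible of it).
Readings, each from a call of its own:
- manip.current_time(): time.
- manip.current_qpos(): joint angles.
- manip.current_joint_vel(): joint speeds.
- manip.current_joint_torque(): joint torques, N m.
- manip.current_ee_pos(): TCP position.
- manip.current_tcp_rot(): TCP orientation.
- manip.current_force(): force on the tool from outside, world axes, zero at the start.
- manip.current_ft_torque(): the same for the moment, N m.
- manip.current_grip_width(): opening from 0.0 (shut) to 1.0 (fully open).
- manip.current_grip_force(): force on a finger pad.
Only numpy, scipy, OpenCV 4.12 (cv2) and the standard library are available. Lean on these libraries where they do the work, as an engineer would, in place of code of your own. Each camera call takes 0.05 s, during which the arm holds its last target. There are 200 camera calls.

TASK

Fit the tube-clip plate onto the tilted deck of the mixer: put the wide end of its keyhole over the screw head so that the plate lies flat on the deck, then slide it down the slope until the screw is fully home in the narrow slot, with the plate straight on the deck. Then fold the hinged retainer at the top of the deck fully down over the plate's upper edge, let go, and leave the bottle, the jar and the stack of dishes where they stand.

Things in the scene. Friction and masses are not known exactly. Their poses are not given: they have to be found in the camera images.
- clip_plate: Loose aluminium plate, 140 x 110 x 5 mm, 0.18 to 0.29 kg, flat on the bench, face up. Origin on its underside, on its centre line. z points out of its face, x to its upper edge: lower edge at x = -65, upper edge x = +75, sides y = +-55 mm. A keyhole goes through it near the upper edge, a grip ridge stands in the middle, three empty white clips 24 mm high stand at x = -57 to -45.
- plate_grip (a point): Middle of the plate's grey upright grip ridge, plate x = -8, y = 0, 30 mm above the underside. The ridge is 36 mm long along plate x, 12 mm thick along plate y (take it across this) and rises to 45 mm above the underside.
- plate_hole (a point): Centre of the keyhole's wide hole (eight-sided, 24 mm across), on the underside of the plate at plate x = +26, y = 0. On its +x side it runs into the narrow slot.
- slot_end (a point): On the underside, where the screw's axis lies when fully home in the narrow slot: plate x = +50, y = 0, 24 mm from plate_hole. The slot is 11.5 mm wide and ends at x = +54.
- deck: Fixed tilted steel deck of the mixer, 235 mm up the slope x 160 mm wide, 35 degrees from level, low edge towards the robot. Origin on its surface at the axis of the screw, 140 mm above the bench. x points up the slope (surface from -139 to +96 mm), z out of the surface, y across. Place and yaw vary; the white housing under it is 250 x 170 mm.
- screw_head (a point): Centre of the top of the shoulder screw's head, 13 mm above the deck along deck z. Shank 8 mm in diameter up to 8 mm above the deck, then the head, 18 mm in diameter and 5 mm thick.
- retainer (a joint): Hinge of the retainer, a steel flap 76 mm wide, 54 mm long, 6 mm thick, at the deck's upper end. 0 = shut, parallel to the deck, its underside 8 mm above it; grows as it folds up: 1.57 = square to the deck, stop at 2.05. Starts open (1.6 to 2.0), stays where left (friction 0.05 Nm, 1 N at the free edge). Push it from behind (upslope side), then press it down.
- retainer_hinge (a point): Middle of the retainer's hinge axis, at deck x = +68, 11 mm above the surface, along deck y; its lugs, 19 mm high, stand at deck x = +60 to +76, y = +-40 to +-50.
- retainer_edge (a point): Middle of the retainer's free edge, 54 mm from the hinge axis (deck x = +14 when shut). Under the flap a rubber bar, 26 to 36 mm from the hinge, reaches to 1 mm above the deck when shut, just beyond the upper edge of a plate that is fully home; it strikes a plate that is not.
- reagent_bottle: Bystander: capped bottle, 60 mm in diameter, 130 mm high; origin under its centre.
- stain_jar: Bystander: closed jar, 64 mm in diameter, 70 mm high, beyond the work; origin under its centre.
- dish_stack: Bystander: stack of three closed glass dishes, 90 mm in diameter, 41 mm high; origin under its centre.
There are look-alikes about, which are no part of the job. There is more than one size of the clip_plate; the job needs the middle-sized.

How it is judged:
By the outcome, as a careful person would: the job done as asked, in the order asked, and still so for the second after the job is handed in, with the robot touching nothing.
It also fails if it takes over 59 s, if anything falls off the work surface, if the arm or the gripper's body presses on something with over 40 N, if the wrist force passes 120 N, or if a joint passes its speed limit or range.

## Working session

There is one attempt and no reset: what is moved stays moved. The work goes in short steps, each a Python script; the robot and the scene stay as the last script left them, time stands still between calls to the robot, and variables do not carry over. Pictures are saved under pics/ and viewed, at most 10 in all, crops included, and the job is handed in when it is done.

```bash
mkdir -p pics
cat > h.py <<'E'
import numpy as np, cv2
from bench import manip
def cloud(cam):
    im,d=manip.grab_frame(cam); c=manip.get_calibration(cam); K=np.array(c["camera_matrix"]);R=np.array(c["R"]);t=np.array(c["t"])
    v,u=np.mgrid[:d.shape[0],:d.shape[1]]
    P=np.stack([(u-K[0,2])/K[0,0]*d,(v-K[1,2])/K[1,1]*d,d],-1)
    W=(P-t)@R; W[d==0]=np.nan
    return im,W,(K,R,t)
def proj(X,c):
    K,R,t=c; p=K@(R@np.array(X)+t); return p[:2]/p[2]
E
python3 - <<'E'
from h import *
for c in ["scene","top"]:
    im,W,cal=cloud(c); cv2.imwrite(f"pics/{c}0.png",im[:,:,::-1]); np.savez(f"{c}0.npz",im=im,W=W)
    for n in ["clip_plate","plate_grip","plate_hole","slot_end","deck","screw_head","retainer_hinge","retainer_edge","reagent_bottle","stain_jar","dish_stack"]:
        for r in manip.look_for(c,n): print(c,n,np.round(r["at"],3),round(r["confidence"],2),proj(r["at"],cal).astype(int))
E
```

```text
scene clip_plate [ 0.553 -0.202  0.009] 0.9 [223 239]
scene clip_plate [ 0.31  -0.244  0.005] 0.88 [225 183]
scene clip_plate [0.532 0.011 0.005] 0.79 [289 240]
scene plate_grip [0.531 0.012 0.004] 0.98 [289 240]
scene plate_grip [ 0.563 -0.201 -0.001] 0.94 [223 243]
scene plate_grip [ 0.308 -0.243  0.009] 0.9 [225 182]
scene plate_hole [ 0.56  -0.203  0.004] 0.86 [222 241]
scene plate_hole [0.538 0.007 0.004] 0.78 [287 242]
scene plate_hole [ 0.311 -0.239  0.003] 0.6 [226 184]
scene slot_end [ 0.313 -0.246  0.006] 0.91 [224 184]
scene slot_end [ 0.556 -0.202  0.002] 0.88 [222 241]
scene slot_end [0.532 0.009 0.003] 0.67 [288 240]
scene slot_end [0.618 0.215 0.211] 0.37 [361 229]
scene deck [0.622 0.214 0.19 ] 0.8 [360 235]
scene screw_head [0.624 0.212 0.188] 0.59 [359 236]
scene retainer_hinge [0.62  0.211 0.213] 0.79 [360 229]
scene retainer_edge [0.624 0.211 0.217] 0.57 [360 229]
scene reagent_bottle [0.515 0.471 0.078] 0.61 [440 236]
scene stain_jar [ 0.74  -0.024  0.067] 0.96 [269 286]
scene dish_stack [ 0.491 -0.497  0.042] 0.93 [138 209]
scene dish_stack [0.515 0.468 0.078] 0
[... 348 characters left out ...]
297 -0.242  0.012] 0.95 [352 296]
top plate_hole [ 0.548 -0.201  0.006] 0.83 [338 213]
top plate_hole [0.526 0.015 0.002] 0.82 [268 219]
top slot_end [ 0.294 -0.24   0.003] 0.86 [351 297]
top slot_end [ 0.547 -0.202  0.004] 0.76 [338 214]
top slot_end [0.524 0.011 0.004] 0.65 [269 219]
top deck [0.571 0.223 0.131] 0.84 [194 194]
top screw_head [0.565 0.222 0.132] 0.69 [194 196]
top retainer_hinge [0.608 0.218 0.218] 0.56 [190 173]
top retainer_edge [0.608 0.213 0.219] 0.58 [192 173]
top reagent_bottle [0.49  0.466 0.082] 0.69 [112 223]
top reagent_bottle [0.568 0.221 0.133] 0.69 [195 195]
top stain_jar [ 0.718 -0.026  0.064] 0.92 [283 154]
top dish_stack [ 0.474 -0.494  0.04 ] 0.69 [437 238]
```

View pics/scene0.png

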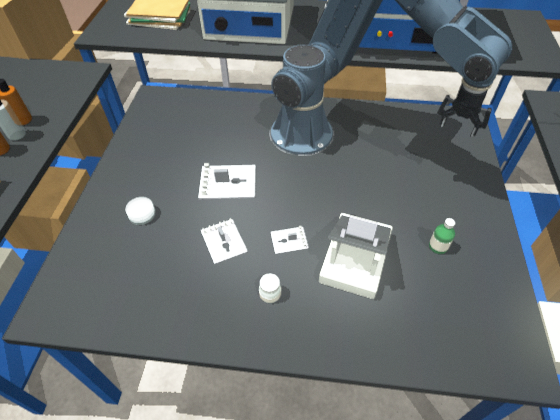

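View pics/top0.png

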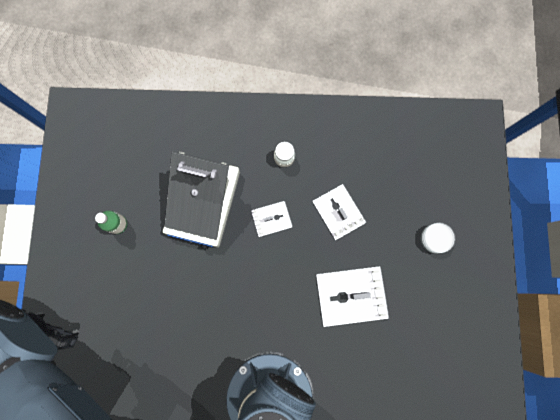

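Look-alikes, in top-picture pixels: small plate (270,219), middle plate (338,212), large plate (350,296). The middle one should fit 140x110 mm. I'll measure all three and confirm in an enlarged crop.

```bash
cat > m1.py <<'E'
from h import *
for c in ["scene","top"]:
    z=np.load(c+"0.npz"); im,W=z["im"],z["W"]
    g=im.min(-1).astype(int)
    print(c,"bench z",np.nanmedian(W[200:260,240:260,2] if c=="top" else W[300:320,150:200,2]))
    for nm,p in [("small",(.527,.011)),("mid",(.55,-.202)),("large",(.30,-.24))]:
        near=np.hypot(W[...,0]-p[0],W[...,1]-p[1])<.14
        m=(near&(W[...,2]<.012)&(g>150)).astype(np.uint8)
        n,l,s,cc=cv2.connectedComponentsWithStats(m); k=1+np.argmax(s[1:,4])
        pts=W[l==k][:,:2].astype(np.float32)
        print(c,nm,len(pts),cv2.minAreaRect(pts*1000), "z",np.median(W[l==k][:,2]))
        if nm=="mid":
            dk=near&(g<110)&(W[...,2]<.06)
            dark=cv2.erode(cv2.fillConvexPoly(np.zeros_like(m),cv2.convexHull(np.argwhere(l==k)[:,::-1].astype(np.int32)),1),np.ones((3,3)))>0
            for v,u in np.argwhere(dark&(W[...,2]>.03)): pass
            H=W[dark&(W[...,2]>.035)]; print(" ridge top",len(H),H.mean(0) if len(H) else 0, cv2.minAreaRect((H[:,:2]*1000).astype(np.float32)) if len(H) else 0)
            H=W[dark&(g<60)&(W[...,2]<.012)]; print(" hole",len(H),H.mean(0) if len(H) else 0)
    # deck plane
    m=(np.abs(W[...,0]-.55)<.2)&(np.abs(W[...,1]-.22)<.13)&(W[...,2]>.05)&(W[...,2]<.22)&(g<130)
    P=W[m]; rng=np.random.default_rng(0); best=0
    for i in range(400):
        a=P[rng.choice(len(P),3,False)]; n=np.cross(a[1]-a[0],a[2]-a[0]); n/=np.linalg.norm(n)+1e-12; n*=np.sign(n[2]+1e-9)
        if not .7<n[2]<.9: continue
        q=np.abs((P-a[0])@n)<.003
        if q.sum()>best: best=q.sum();Q=q
    A=P[Q]; ctr=A.mean(0); n=np.linalg.svd(A-ctr)[2][2]; n*=np.sign(n[2])
    ux=np.array([0,0,1])-n*n[2]; ux/=np.linalg.norm(ux); uy=np.cross(n,ux)
    print(" deck",best,"n",n,"tilt",np.degrees(np.arccos(n[2])),"yaw",np.degrees(np.arctan2(ux[1],ux[0])))
    L=((A-ctr)@np.c_[ux,uy]*1000).astype(np.float32); r=cv2.minAreaRect(L); print("  rect in deck",r,"ctr",ctr+ux*r[0][0]/1e3+uy*r[0][1]/1e3)
    near=np.hypot(W[...,0]-.565,W[...,1]-.222)<.06
    hgt=(W-ctr)@n; s=near&(hgt>.009)&(hgt<.018); print("  screw",s.sum(),W[s].mean(0) if s.any() else 0, hgt[s].round(4)[:40])
im=np.load("top0.npz")["im"]; a=cv2.resize(im[175:250,300:380],None,fx=5,fy=5,interpolation=2); b=cv2.resize(im[140:255,155:245],(375*90//115,375),interpolation=2)
cv2.imwrite("pics/crop1.png",np.hstack([a,b])[:,:,::-1])
E
python3 m1.py
```

```text
scene bench z 0.0001616957166575238
scene small 699 ((523.8546142578125, 8.817863464355469), (96.74784088134766, 111.96549987792969), 17.989282608032227) z 0.00392240018759455
scene mid 1181 ((548.4722290039062, -203.69989013671875), (158.63681030273438, 115.78083801269531), 31.055593490600586) z 0.004887136836963534
 ridge top 44 [ 0.54679356 -0.20806571  0.04338403] ((545.4505615234375, -208.57846069335938), (36.609928131103516, 11.891412734985352), 30.79770851135254)
 hole 0 0
scene large 1465 ((290.7144470214844, -242.44869995117188), (176.5575408935547, 202.08314514160156), 9.145148277282715) z 0.006803339096797308
 deck 670 n [-0.5581051   0.12554226  0.82021817] tilt 34.89336080232155 yaw -12.677316032494216
  rect in deck ((-24.508682250976562, -3.7392349243164062), (159.84654235839844, 235.2062530517578), 89.62361907958984) ctr [0.5648501  0.22460315 0.1302937 ]
  screw 0 0 []
top bench z 0.00012112936918555067
top small 899 ((529.0850830078125, 7.029426574707031), (89.31541442871094, 110.80329132080078), 17.66114044189453) z 0.003295539610283462
top mid 1448 ((557.423522949
[... 232 characters left out ...]
03872680664), 31.619712829589844)
 hole 1 [ 0.58054563 -0.19890807 -0.00126362]
top large 3064 ((297.7622375488281, -243.5993194580078), (158.6864013671875, 201.44627380371094), 8.207948684692383) z 0.006576408135041105
 deck 3421 n [-0.55799075  0.12850445  0.81983714] tilt 34.93150594679606 yaw -12.969008380963107
  rect in deck ((-0.28595733642578125, 0.847015380859375), (233.20147705078125, 160.9458465576172), 0.1306605041027069) ctr [0.56268994 0.22373448 0.12863942]
  screw 25 [0.5714964  0.22197485 0.15003732] [0.0144 0.0143 0.0127 0.0163 0.0119 0.0117 0.0092 0.0148 0.0133 0.012
 0.012  0.0101 0.0107 0.0119 0.0131 0.011  0.0122 0.0109 0.0138 0.0141
 0.014  0.0097 0.0123 0.0121 0.0115]
```

View pics/crop1.png

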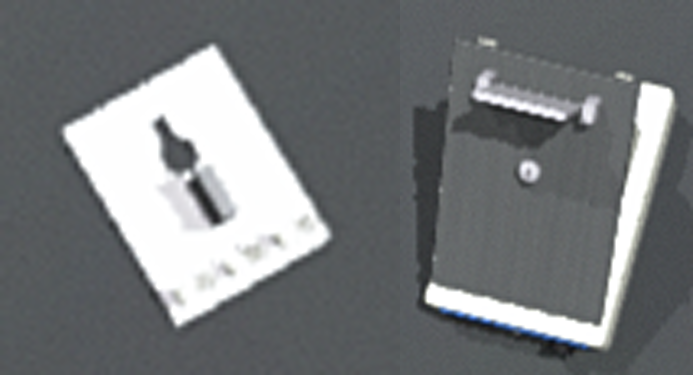

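The crop confirms it: the middle plate (338,212) measures about 140x115 mm. Its keyhole slot points up-left (yaw about +31°) and the ridge and clips are at lower right. The deck is at tilt 35° and yaw -12.9°, with the screw at about (0.580,0.220,0.140). Now to grasp and carry.

```bash
cat >> h.py <<'E'
def Rz(a): c,s=np.cos(a),np.sin(a); return np.array([[c,-s,0],[s,c,0],[0,0,1.]])
def Ry(a): c,s=np.cos(a),np.sin(a); return np.array([[c,0,s],[0,1,0],[-s,0,c]])
yaw=np.radians(-12.85); O=np.array([.580,.2202,.1408])
D=Rz(yaw)@Ry(-np.radians(35))       # deck axes
SG=-1                                # tool = [SG*px, -SG*py, -pz]
def T(P): return np.c_[SG*P[:,0],-SG*P[:,1],-P[:,2]]
def dk(x,y,z): return O+D@np.array([x,y,z])/1000
def info(s=""): print(s,"t",round(manip.current_time(),2),"p_deck",np.round(D.T@(np.array(manip.current_ee_pos())-O)*1000,1),"F_deck",np.round(D.T@np.array(manip.current_force()),1),"g",round(manip.current_grip_width(),3))
E
cat > s1.py <<'E'
import h
from h import *
P=Rz(np.radians(31.1)); g=np.array([.5445,-.209,.011])
def jn(p,R):
    q=manip.inverse_kinematics(p,R); return None if q is None else np.round(q,2)
for s in (1,-1):
    h.SG=s; print(s,jn(g,T(P)),jn(dk(-34,0,11),T(D)),jn(dk(-58,0,11),T(D)),jn(dk(121,0,45),T(D)),jn(dk(39,0,14),T(D)))
E
python3 s1.py
```

```text
1 [-0.45  0.71  1.7  -0.    0.74  0.58] None None [ 0.36  0.4   1.67 -0.57  0.63  2.54] [ 0.41  0.43  1.83 -0.79  0.5   2.83]
-1 [-0.45  0.71  1.7  -0.    0.74 -2.56] [ 0.48  0.45  1.96 -1.02  0.45  0.01] [ 0.51  0.45  2.   -1.1   0.45  0.13] [ 0.36  0.4   1.67 -0.57  0.63 -0.6 ] [ 0.41  0.43  1.83 -0.79  0.5  -0.31]
```

```bash
cat > s2.py <<'E'
from h import *
P=Rz(np.radians(31.1)); g=np.array([.5445,-.209,.011])
manip.move_ptp([.42,.15,.36],T(P))
manip.move_ptp(g+[0,0,.09],T(P))
manip.set_gripper(.6,60)
manip.move_l(g,max_speed=.1)
manip.set_gripper(0,60); info("grip"); print(manip.current_grip_force(),manip.current_ee_pos())
manip.move_l(g+[0,0,.12],max_speed=.15)
manip.move_ptp([.46,-.03,.36],T(D)@Rz(0)); 
manip.move_ptp(dk(-34,0,120),T(D))
manip.move_l(dk(-34,0,11+45),max_speed=.1); info("pre")
for c in ["scene","top"]:
    im,W,cal=cloud(c); np.savez(f"{c}1.npz",im=im,W=W); 
    cv2.imwrite(f"pics/{c}1.png",im[:,:,::-1])
    for n in ["plate_hole","slot_end","screw_head","plate_grip"]:
        for r in manip.look_for(c,n)[:4]: print(c,n,np.round(D.T@(np.array(r["at"])-O)*1000,1),round(r["confidence"],2),proj(r["at"],cal).astype(int))
a,b=[cv2.imread(f"pics/{c}1.png") for c in("scene","top")]
cv2.imwrite("pics/pair1.png",np.hstack([cv2.resize(a[190:310,300:410],(396,432),interpolation=2),cv2.resize(b[140:260,150:260],(396,432),interpolation=2)]))
E
python3 s2.py
```

```text
grip t 6.38 p_deck [ -24.  -426.4 -141. ] F_deck [ 3.1 -0.6  5.4] g 0.131
59.77495551109314 [ 0.54480901 -0.20914952  0.01150022]
pre t 10.46 p_deck [-33.8  -0.   56.2] F_deck [-0.7 -0.  -1.9] g 0.127
scene plate_hole [-21.5   1.6  52.9] 0.92 [366 214]
scene plate_hole [-207.5 -512.8  -23.4] 0.63 [225 184]
scene plate_hole [67.2  3.9 14.4] 0.41 [360 236]
scene slot_end [-204.1 -510.7  -21.5] 0.98 [225 184]
scene slot_end [ -76.  -215.8 -115.4] 0.74 [288 241]
scene slot_end [-22.8   2.8  53.8] 0.6 [366 214]
scene screw_head [63.6  2.3 12.9] 0.76 [359 236]
scene plate_grip [ -81.  -211.5 -110.8] 0.93 [290 240]
scene plate_grip [-207.3 -508.8  -15.5] 0.81 [226 183]
scene plate_grip [-26.5   2.4  53.8] 0.64 [366 214]
top plate_hole [ -89.6 -214.  -108.2] 0.93 [268 220]
top plate_hole [-215.2 -511.6  -10.3] 0.85 [351 295]
top plate_hole [ 0.2 -5.1 53.1] 0.64 [190 197]
top slot_end [-226.  -515.4  -13.9] 0.86 [351 297]
top slot_end [-1.1 -9.3 51.2] 0.8 [192 198]
top slot_end [ -84.6 -216.  -107.5] 0.59 [269 219]
top screw_head [ 42.1 -26.9   1.3] 0.84 [206 179]
top plate_grip [-219.  -508.2  -11.3] 0.68 [349 295]
top plate_grip [ -87.  -213.  -109.1] 0.61 [268 219]
top plate_grip [ 40.2 -25.3   0.1] 0.57 [205 179]
```

View pics/pair1.png

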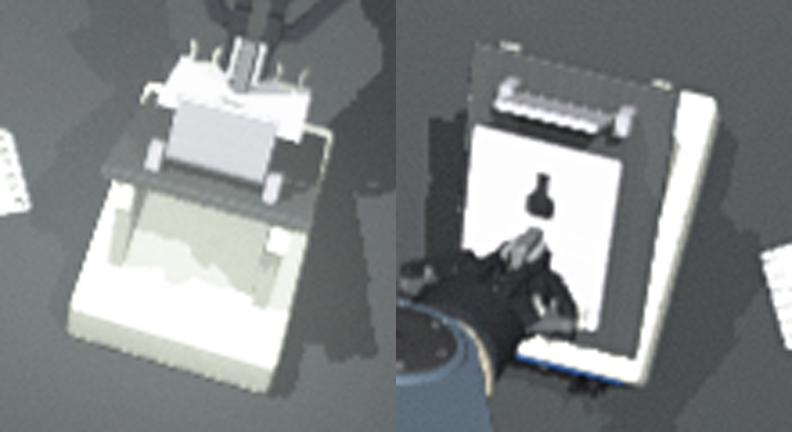

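The left crop shows the plate held level over the deck with the flap standing. The right crop shows the keyhole at about top pixel (190,195), with the slot pointing upslope. I'll fit the plate's edges against the screw in the top camera.

```bash
cat > m2.py <<'E'
from h import *
z=np.load("top0.npz"); W=(z["W"]-O)@D*1000
s=(np.hypot(W[...,0],W[...,1])<14)&(W[...,2]>9)&(W[...,2]<18); p=W[s]; print("screw top cam",len(p),p.mean(0),(p.min(0)+p.max(0))/2)
d=(abs(W[...,2])<3)&(abs(W[...,1])<100)&(abs(W[...,0])<150)&(z["im"].min(-1)<130); print("deck z",np.median(W[d][:,2]),"y edges",np.percentile(W[d][:,1],[1,99]))
z=np.load("top1.npz"); im=z["im"]; W=(z["W"]-O)@D*1000
m=(abs(W[...,2]-50)<6)&(abs(W[...,1])<75)&(W[...,0]<65)&(W[...,0]>-110)&(im.min(-1)>140)
p=W[m]; print(len(p),"z",np.median(p[:,2]), "zslope",np.linalg.lstsq(np.c_[p[:,:2],np.ones(len(p))],p[:,2],rcond=None)[0])
# sides
for lo,hi in [(-20,0),(0,20),(20,40)]:
    q=p[(p[:,0]>lo)&(p[:,0]<hi)]; print("y range",np.percentile(q[:,1],[.5,99.5]))
for lo,hi in [(-45,-25),(-10,10),(25,45)]:
    q=p[(p[:,1]>lo)&(p[:,1]<hi)]; print("x max",np.percentile(q[:,0],99.5), q[:,0].max())
h=(abs(W[...,1])<20)&(W[...,0]>-15)&(W[...,0]<40)&(im.min(-1)<110)&(W[...,2]<60)
# hole pixels: intersect rays with plate plane z=52
c=manip.get_calibration("top");K=np.array(c["camera_matrix"]);R=np.array(c["R"]);t=np.array(c["t"]); C=D.T@(-R.T@t-O)*1000
H=[]
for v,u in np.argwhere(h):
    r=D.T@(R.T@np.linalg.inv(K)@[u,v,1]); k=(50-C[2])/r[2]; H.append(C+k*r)
H=np.array(H); print(len(H))
for x in range(-16,44,4):
    q=H[(H[:,0]>=x)&(H[:,0]<x+4)]
    if len(q): print(x,q[:,1].min().round(1),q[:,1].max().round(1),q[:,1].mean().round(1),len(q))
E
python3 m2.py
```

```text
screw top cam 27 [-1.76539443 -0.12780638 12.2880086 ] [-1.5627655  -0.37284694 12.6998575 ]
deck z 0.08397241471025303 y edges [-79.17513099  77.27581714]
1282 z 49.494354098653545 zslope [-3.05860676e-03  2.21043588e-03  4.94819317e+01]
y range [-54.94970434  54.08768908]
y range [-55.39007589  54.01133083]
y range [-54.96850111  54.23809221]
x max 48.45687901161198 49.355522417209265
x max 48.93118946724739 49.29613594273008
x max 48.44339327727831 48.50262455359355
111
8 -6.8 4.7 -1.0 5
12 -3.4 2.3 -0.5 4
16 -3.1 -0.0 -1.9 3
20 -2.4 0.6 -0.5 3
24 -2.1 -2.1 -2.1 1
```

Plate straight, upper edge at 49, while the screw sits about 1.5 mm lower down the slope than assumed. I'll shift by that and lower under force watch.

```bash
cat > s3.py <<'E'
from h import *
x=-35.3
manip.move_l(dk(x,0.2,11+18),max_speed=.08); manip.dwell(.1); F0=D.T@np.array(manip.current_force()); info("above")
for z in [15,12,9,6,4,2,1,0,-1,-2,-3]:
    manip.move_l(dk(x,0.2,11+z),max_speed=.04); f=D.T@np.array(manip.current_force())-F0
    print(z,f.round(1))
    if np.linalg.norm(f)>7: break
manip.dwell(.1); info("down")
im,W,c=cloud("top"); cv2.imwrite("pics/t2.png",cv2.resize(im[140:260,150:260],(550,600),interpolation=2)[:,:,::-1])
E
python3 s3.py
```

```text
above t 11.55 p_deck [-35.1   0.3  29.3] F_deck [-0.8 -0.3 -1.7] g 0.131
15 [-0.5  0.3  0.3]
12 [-0.7  0.7  0.1]
9 [-0.5  0.1 -0.7]
6 [-0.8 -0.1  0.2]
4 [-0.5  0.5 -0.8]
2 [-0.4 -0.1  0.2]
1 [-0.3 -0.2 -0.8]
0 [-4.  -2.5 22.4]
down t 13.65 p_deck [-35.2   0.2  11.9] F_deck [-4.3 -2.9 19.9] g 0.134
```

View pics/t2.png

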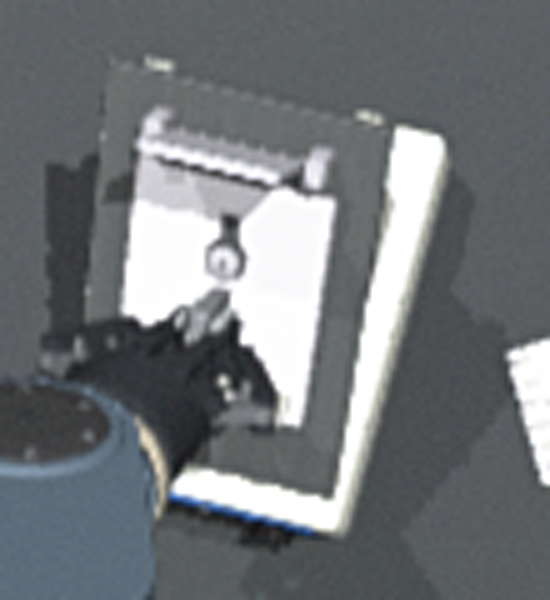

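The plate is flat on the deck with the screw head showing inside the wide hole (crop (225,260)). Now to slide it home.

```bash
cat > s4.py <<'E'
from h import *
x=-35.3
manip.move_l(dk(x,0.2,11+1.0),max_speed=.04); info("eased")
for dx in [4,8,12,16,19,21,22,23,24,25,26,27,28]:
    manip.move_l(dk(x-dx,0.2,12),max_speed=.04); f=D.T@np.array(manip.current_force()); print(dx,f.round(1))
    if f[0]>12 or np.linalg.norm(f)>30: break
manip.dwell(.1); info("slid")
im,W,c=cloud("top"); cv2.imwrite("pics/t3.png",cv2.resize(im[140:260,150:260],(550,600),interpolation=2)[:,:,::-1])
E
python3 s4.py
```

```text
eased t 13.95 p_deck [-35.3   0.2  12. ] F_deck [-1.5 -1.   4.6] g 0.128
4 [-2.9  1.1  2.2]
8 [-3.3  1.3  1.7]
12 [-3.1  0.9  3.4]
16 [-3.2  0.1  2.2]
19 [-1.7 -0.   2.2]
21 [-2.1 -0.3  1.1]
22 [-0.2  0.6  0.5]
23 [-1.  -0.7  0.2]
24 [ 2.4 -0.5 -1.9]
25 [ 6.  -1.4 -2.4]
26 [ 9.7 -2.3 -5.3]
27 [14.3 -1.8 -7.2]
slid t 17.05 p_deck [-59.7   0.5  12.1] F_deck [13.6 -1.5 -6.9] g 0.13
```

View pics/t3.png

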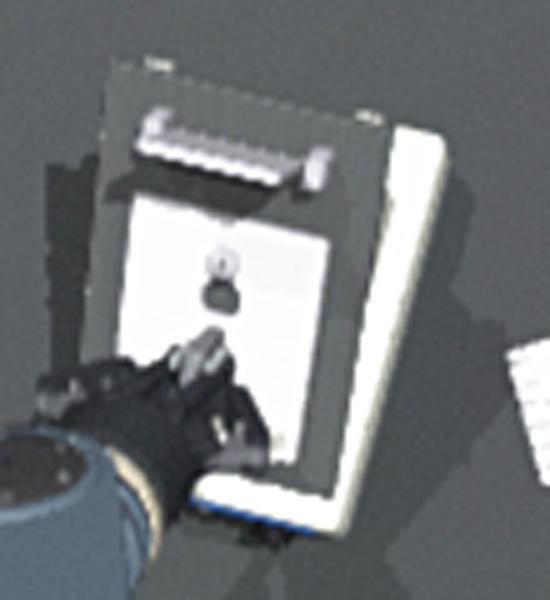

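Home: the stop was felt at 24 mm of travel, and the screw is at the slot's upper end in the picture (220,262). Ease off, release, retreat, shut the fingers and go behind the flap.

```bash
cat > s5.py <<'E'
from h import *
manip.move_l(dk(-35.3-25,0.3,11.5),max_speed=.04); info("eased")
manip.set_gripper(.5); info("open")
manip.move_l(dk(-60,0.3,135),max_speed=.2)
manip.set_gripper(0,30)
manip.move_l(dk(124,0,135),max_speed=.25)
manip.move_l(dk(124,0,45),max_speed=.15); info("behind")
z,W,c=cloud("top"); cv2.imwrite("pics/t4.png",cv2.resize(z[140:260,150:260],(550,600),interpolation=2)[:,:,::-1])
V=(W-O)@D*1000; m=(abs(V[...,2]-5)<4)&(abs(V[...,1])<70)&(V[...,0]<50)&(V[...,0]>-125)&(z.min(-1)>140); p=V[m]
r=cv2.minAreaRect(p[:,:2].astype(np.float32)); print("plate",r,"xmax",np.percentile(p[:,0],99.5))
manip.grab_frame("scene")
print([(np.round(D.T@(np.array(r["at"])-O)*1000),round(r["confidence"],2)) for r in manip.look_for("scene","retainer_edge")][:2])
E
python3 s5.py
```

```text
eased t 17.35 p_deck [-59.4   0.5  12. ] F_deck [ 4.2 -1.9  6.8] g 0.13
open t 17.76 p_deck [-60.5   0.3  11.4] F_deck [-0.4  0.9 -0.6] g 0.504
behind t 20.64 p_deck [124.2   0.2  45.6] F_deck [ 0.4 -0.9  0.3] g 0.003
plate ((-46.724754333496094, -23.422977447509766), (143.09762573242188, 66.08917999267578), 0.6757546067237854) xmax 23.7204924807527
[(array([72.,  3., 30.]), 0.8)]
```

View pics/t4.png

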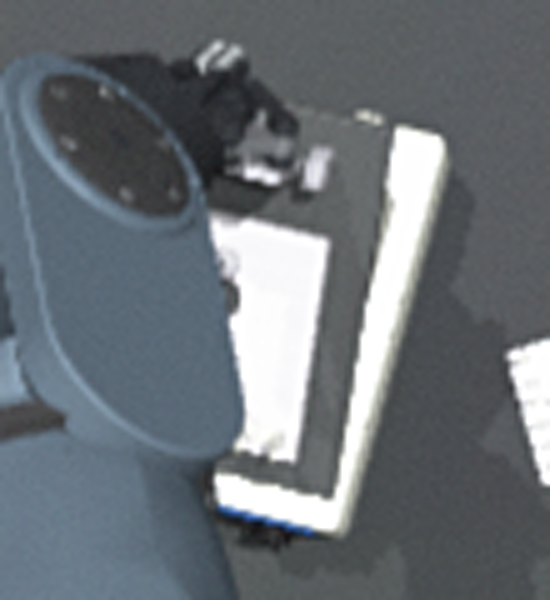

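The plate lies straight and home (upper edge at 23.7, skew about 0.7°), and the shut fingers are behind the flap. Fold it.

```bash
cat > s6.py <<'E'
from h import *
for th in np.radians([118,105,92,80,68,56,45,35,26,18,11,5]):
    r=40; x=68-1.5-r*np.cos(th)+3*np.sin(th); z=11+r*np.sin(th)+3*np.cos(th)
    manip.move_l(dk(x+11,0,z+.5),max_speed=.06); f=D.T@np.array(manip.current_force()); print(round(np.degrees(th)),f.round(1))
    if np.linalg.norm(f)>25: break
else:
    for z in [16,15,14,13,12,11,10]:
        manip.move_l(dk(37,0,z),max_speed=.04); f=D.T@np.array(manip.current_force()); print("z",z,f.round(1))
        if f[2]>14: break
manip.dwell(.1); info("pressed")
E
python3 s6.py
```

```text
118 [-0.4  0.1  0. ]
105 [ 0.4  0.3 -0.2]
92 [ 0.1 -0.3 -0.3]
80 [ 0.3 -0.2  0.5]
68 [ 0.2 -0.5 -0.1]
56 [-0.4 -0.5 -0.8]
45 [ 0.9 -0.3 -0.2]
35 [-0.2 -0.7  1. ]
26 [0.5 0.7 0.7]
18 [-0.7  0.5 -0.1]
11 [-1.  -0.5  0. ]
5 [ 0.6  0.3 -0.6]
z 16 [ 0.6 -0.3 -0.3]
z 15 [1.3 0.2 0.2]
z 14 [-0.8 -2.   9.8]
z 13 [-4.7 -3.3 23.7]
pressed t 25.48 p_deck [37.1  0.1 14.2] F_deck [-5.1 -3.  23.6] g -0.001
```

The tip met firm resistance at 14.2 mm, which is the shut flap's top. Retreat and verify.

```bash
cat > s7.py <<'E'
from h import *
manip.move_l(dk(37,0,150),max_speed=.2)
manip.move_ptp([.40,0,.40],T(Rz(0)))
im,W,c=cloud("top"); cv2.imwrite("pics/t5.png",cv2.resize(im[140:260,150:260],(550,600),interpolation=2)[:,:,::-1])
V=(W-O)@D*1000
f=(abs(V[...,1])<33)&(V[...,0]>20)&(V[...,0]<58)&(V[...,2]>3)&(V[...,2]<70); p=V[f]; print("flap",len(p),np.linalg.lstsq(np.c_[p[:,:2],np.ones(len(p))],p[:,2],rcond=None)[0],np.median(p[:,2]))
m=(abs(V[...,2]-5)<4)&(abs(V[...,1])<70)&(V[...,0]<50)&(V[...,0]>-125)&(im.min(-1)>140); print("plate",cv2.minAreaRect(V[m][:,:2].astype(np.float32)))
for n in ["reagent_bottle","stain_jar","dish_stack"]: print(n,[np.round(r["at"],3) for r in manip.look_for("top",n)[:1]])
info()
E
python3 s7.py
```

```text
flap 302 [ 4.45324004e-03 -1.13633843e-02  1.38089908e+01] 14.008013645463965
plate ((-45.941864013671875, 0.4492988586425781), (143.76573181152344, 114.74689483642578), 0.24622200429439545)
reagent_bottle [array([0.489, 0.467, 0.086])]
stain_jar [array([ 0.718, -0.028,  0.066])]
dish_stack [array([ 0.475, -0.494,  0.037])]
 t 27.67 p_deck [  44.7 -254.3  284.4] F_deck [-0.1  0.2  0.9] g -0.005
```

View pics/t5.png

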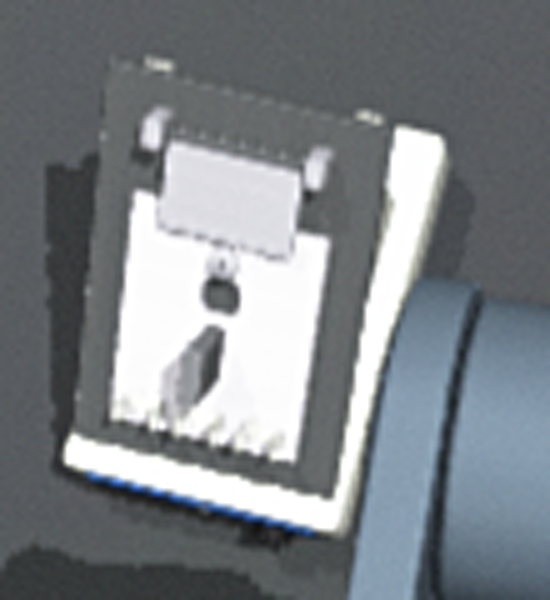

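The flap is shut (top at 14.0 mm, parallel to the deck), the plate is straight and home, and the bystanders have not moved.

```bash
python3 -c "
from bench import manip
print(manip.sign_off())"
```

```text
the job is handed in; nothing more can be done
None
```

The job is handed in at about 28 s on the robot's clock: the middle-sized plate is on the screw, fully home and straight on the deck, the retainer is folded fully down over its upper edge, and the bottle, jar and dishes are where they stood.

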